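Fit the collecting pan and the knife rotor to the sample mill, and hold the rotor home

ROBOT

A 6-joint arm with a two-finger parallel gripper is mounted at the origin on the work surface. World frame = base frame: x ahead of the robot, y to its left, z up, the work surface at z = 0. Lengths are in m, angles in rad, forces in N, time in s.
With the tool pointing down it reaches from about 0.275 to 0.825 m from the base axis. Payload 4.9 kg.
Tool frame: the origin (TCP) lies midway between the tips of the shut fingers; the grasp point (between the pads) lies 19 mm behind it (bot.grip_depth is the distance from the TCP to the grasp point, in m); z points along the fingers, y is the line along which they close (so a half turn about z gives the same grasp; the last joint's range is limited). The gripper opens to 85 mm and grips with 20 to 120 N. Pads are 22 mm wide; open, the fingers measure 114 mm over their backs; the gripper's body (76 mm by 85 mm) begins 54 mm behind the grasp point. The pads swing forward as they close: fully open they stand 13 mm farther back than shut.
Start: joints at [-1.271, 0.326, -0.193, 1.052, 0, 1.437], TCP at [0.231, -0.499, 0.207] pointing down, gripper open.
Joint ranges: [-2.65, 2.65], [-0.97, 1.79], [-1.3, 1.35], [-1.93, 2.1], [-1.47, 1.37], [-3.14, 3.14]. Speed limits (rad/s): [2.57, 2.57, 3.14, 3.14, 3.14, 3.14].

INTERFACE

Orientations are given as a unit quaternion [w, x, y, z].
In Python, from cell import bot gives the robot as it stands. Calls block until the motion is done:
- bot.move_pose(position, orientation): joint-space move of the TCP to a pose.
- bot.move_linear(position, speed=0.15, rotation=None, until_force=None): straight line of the TCP; rotation=None keeps the orientation; speed is the mean speed in m/s. With until_force (N) it stops when the force on the tool has changed by that much, and returns True; else False.
- bot.goto_joints(angles): joint-space move.
- bot.set_gripper(opening, grasp_force=None): opening from 0.0 (shut) to 1.0 (fully open); grasp_force is the grip in N (None keeps the last); returns when the fingers have stopped.
- bot.wait(seconds).
- bot.solve_ik(position, orientation): joint angles nearest the present ones, or None.
- bot.camera(name): name is "side" or "top"; returns the picture (384x512x3 uint8, red, green, blue); there is no depth.
- bot.calibration(name): a dict with "mtx" (3x3 intrinsics, pixels), "extrinsics" (4x4, takes a point from world to camera coordinates). Camera axes: x right, y down, z forward; pixel columns grow to the right and rows downward; lengths in m; the calibration is good to about 2 mm. A picture is of the moment at which its call begins. calibration takes no time and is no camera call.
A pose or a line that the arm cannot do raises bot.PlanningError and nothing moves.
- bot.close_job(): hands the job in; it is judged then, once.
Trained networks look in the newest picture that a camera, given by its name, has taken for a name from the list of things; names that differ only in an ending like _2 or _b are one class to them, and where a whole thing is asked for, a point or a joint stands for the part that bears it (a point fixed in the world has none). Each returns a list of dicts, best first, with "confidence" (0 to 1); they miss things now and then, are a little off and sometimes report something else, mostly with a low value. They report only what shows in the picture. A call takes as long as a camera call. They do not tell look-alikes from the thing itself.
- bot.search_frame(camera, thing): "bbox" ([left, top, width, height] in pixels, round what is visible of it).
Readings, each from a call of its own:
- bot.read_clock(): time.
- bot.read_joint_positions(): joint angles.
- bot.read_joint_vel(): joint speeds.
- bot.read_joint_efforts(): joint torques, N m.
- bot.read_position(): TCP position.
- bot.read_tool_rot(): TCP orientation.
- bot.read_ft_force(): force on the tool from outside, world axes, zero at the start.
- bot.read_moment(): the same for the moment, N m.
- bot.read_gripper_width(): opening from 0.0 (shut) to 1.0 (fully open).
- bot.read_finger_force(): force on a finger pad.
Only numpy, scipy, OpenCV 4.12 (cv2) and the standard library are available. Lean on these libraries where they do the work, as an engineer would, in place of code of your own. Each camera call takes 0.05 s, during which the arm holds its last target. There are 200 camera calls.

TASK

Get the bench sample mill ready: set the ring-shaped stainless collecting pan over the drive hub, flat on the floor of the mill's well, and let go of it. Then take the two-bladed knife rotor out of the rotor stand, put its keyed shaft into the hub, turn it until the key slips into the keyway, and keep pushing down against the ejector spring until its flange is flush on the hub. Finish while still gripping the rotor and pressing it fully home, so that a colleague can tighten the shaft lock, and leave the pin rotor and everything else on the bench where it is.

Things in the scene. Friction and masses are not known exactly. Their poses are not given: they have to be found in the camera images.
- mill: fixed sample mill, lid off: white box 260 (its x) x 230 (its y) mm, deck 145 mm high, two lid catches 20 mm high beside the well; round stainless well, inner diameter 148 mm, rim at 160 mm, floor at 105 mm above the bench. Origin on the bench under the well's axis, z up.
- well_floor (a point): centre of the well's floor, on the axis of the well and hub, 105 mm above the bench; z up. The nested pan's origin comes to this point.
- hub_mouth (a point): centre of the top face of the mill's steel drive hub, 156 mm above the bench; z up along the bore, x points level from the axis to the keyway. Hub: outside diameter 45 mm (top edge bevelled), round bore 24 mm, one keyway 10 mm wide cut in the bore's wall out to 18.5 mm from the axis, open at the top, running the full depth; small bevels at the mouth.
- ejector (a joint): sprung ejector pin at the bottom of the bore: 0 = up (its top 38 mm below the hub's mouth), grows in m as it is pressed; 0.008 when the rotor is fully home, travel 0.012. It pushes up with 6 N at 0 and 10 N at 0.008, more than the rotor's weight: a rotor that is let go rises 8 mm again.
- pan: loose stainless collecting pan, 0.2 to 0.4 kg: ring-shaped trough 143 mm over the rolled rim, outer wall 30 mm high, floor 3 mm thick, with a central open collar 41 mm high, 56 mm outside and 50 mm inside diameter, which fits over the hub and can be gripped across its outside from above. Origin at the centre of the underside, z up; round about z.
- knife_rotor: loose two-bladed rotor, 0.28 to 0.46 kg, upright in one of the stand's sleeves. Origin at the centre of the shaft's lower end, z up the shaft, x to the key. Shaft 22 mm diameter, 0 to 46 mm up, end bevelled; flange 50 mm, 46 to 52 mm, lands on the hub; two blades 22 mm wide along +x and -x, top at 54 mm, reaching 60 mm out, ends bent down to 44 mm. Home: origin 46 mm below hub_mouth.
- pin_rotor: the other, unwanted rotor in the stand: same shaft and knob, but a round disc 86 mm diameter with 8 upright pins instead of blades; leave it.
- rotor_stand: fixed stand: black plate 270 (its x) x 90 mm, 8 mm thick, with two grey sleeves (inner diameter 38, outer 54 mm, tops at 56 mm) at x = +75 and -75 mm; a rotor's flange rests on the sleeve's top, so its origin is 10 mm above the bench. Either rotor may be in either sleeve. Origin under the plate's centre.
- tin_open: bystander: open aluminium weighing tin, 54 mm diameter, 30 mm high; origin under its centre
- tin_shut: bystander: lidded aluminium weighing tin, 57 mm diameter, 36 mm high; origin under its centre
- brush: bystander: cleaning brush 190 mm long lying on the bench
- jar: bystander: sample jar 64 mm diameter, 85 mm high; origin under its centre
- drive_hub (a joint): the hub's rotation on the motor's shaft (rad, counter-clockwise from above; at 0 the keyway points along the mill's x). It turns, but stiffly (about 0.25 Nm), so it stays put when the key rubs on it.
- rotor_grip (a point): middle of the knife rotor's round fluted grip knob (36 mm diameter, from 52 to 94 mm above the shaft's lower end), 73 mm above the rotor's origin, same axes; on the knob's top face a short dark index line shows the key's side. Any grip across the knob will do.
- rotor_key (a point): lower end of the knife rotor's key, at the key's outer face, 17 mm out along the rotor's +x and 14 mm above the shaft's lower end; the key is 8 mm wide and runs up to 42 mm. So the plain end of the shaft enters the bore 14 mm before the key meets the hub's face.
There are look-alikes about, which are no part of the job. Leave any blue or pink look-alike of the knife_rotor alone. Leave any green look-alike of the pan alone.

How it is judged:
By the outcome, as a careful person would: the job done as asked, in the order asked, and still so for the second after the job is handed in, while the arm keeps its last pose, push and grip.
It also fails if it takes over 61 s, if anything falls off the work surface, if the arm or the gripper's body presses on something with over 40 N, if the wrist force passes 120 N, or if a joint passes its speed limit or range.

## Working session

There is one attempt and no reset: what is moved stays moved. The work goes in short steps, each a Python script; the robot and the scene stay as the last script left them, time stands still between calls to the robot, and variables do not carry over. Pictures are saved under pics/ and viewed, at most 10 in all, crops included, and the job is handed in when it is done.

```bash
ls; mkdir -p pics
python3 - <<'E'
from cell import bot
import cv2,numpy as np
for c in("top","side"):
    im=bot.camera(c); cv2.imwrite(f"pics/{c}0.png",im[:,:,::-1])
    k=bot.calibration(c); print(c,np.round(k["mtx"],1).tolist(),np.round(k["extrinsics"],4).tolist())
    for t in("mill","pan","knife_rotor","pin_rotor","rotor_stand","hub_mouth","rotor_grip","drive_hub","jar"):
        print(t,[(np.round(d["bbox"]).tolist(),round(d["confidence"],2)) for d in bot.search_frame(c,t)][:4])
print(bot.read_clock(),bot.read_tool_rot())
E
```

```text
pics
top [[372.1, 0.0, 263.6], [0.0, 372.1, 191.9], [0.0, 0.0, 1.0]] [[-0.0097, -0.9998, 0.0146, -0.0028], [-0.9965, 0.0084, -0.0833, 0.5437], [0.0832, -0.0154, -0.9964, 1.1877], [0.0, 0.0, 0.0, 1.0]]
mill [([351.0, 214.0, 28.0, 23.0], 0.57)]
pan [([134.0, 177.0, 49.0, 44.0], 0.86), ([86.0, 236.0, 48.0, 44.0], 0.74)]
knife_rotor [([392.0, 169.0, 30.0, 29.0], 0.91), ([305.0, 246.0, 19.0, 37.0], 0.85), ([349.0, 160.0, 17.0, 39.0], 0.58), ([338.0, 162.0, 38.0, 83.0], 0.18)]
pin_rotor [([351.0, 159.0, 18.0, 40.0], 0.66), ([353.0, 215.0, 22.0, 23.0], 0.55)]
rotor_stand [([336.0, 164.0, 37.0, 83.0], 0.76)]
hub_mouth [([263.0, 164.0, 16.0, 12.0], 0.7)]
rotor_grip [([352.0, 159.0, 14.0, 42.0], 0.95), ([394.0, 165.0, 30.0, 33.0], 0.89), ([301.0, 249.0, 23.0, 37.0], 0.58)]
drive_hub [([262.0, 157.0, 17.0, 20.0], 0.55)]
jar [([355.0, 128.0, 24.0, 24.0], 0.7)]
side [[401.1, 0.0, 256.9], [0.0, 401.1, 189.1], [0.0, 0.0, 1.0]] [[-0.9142, -0.4052, 0.0081, 0.4802], [-0.248, 0.5435, -0.802, 0.2312], [0.3205, -0.7352, -0.5973, 1.3712], [0.0, 0.0, 0.0, 1.0]]
mill []
pan [([194.0, 259.0, 43.0, 37.0], 0.83), ([223.0, 305.0, 49.0, 52.0], 0.62)]
knife_rotor [([278.0, 141.0, 23.0, 14.0], 0.7), ([262.0, 149.0, 24.0, 14.0], 0.62), ([309.0, 185.0, 24.0, 23.0], 0.53)]
pin_rotor [([298.0, 155.0, 18.0, 21.0], 0.8)]
rotor_stand [([265.0, 163.0, 56.0, 22.0], 0.58)]
hub_mouth [([236.0, 172.0, 12.0, 14.0], 0.64), ([190.0, 257.0, 45.0, 39.0], 0.5)]
rotor_grip [([310.0, 184.0, 27.0, 25.0], 0.71), ([264.0, 150.0, 23.0, 14.0], 0.57), ([279.0, 138.0, 16.0, 17.0], 0.57), ([275.0, 208.0, 51.0, 26.0], 0.36)]
drive_hub [([237.0, 172.0, 10.0, 14.0], 0.63)]
jar [([244.0, 144.0, 12.0, 14.0], 0.57)]
1.0 [-6.53728280e-06  9.76572810e-01  2.15187234e-01 -1.20151132e-05]
```

Run:
```python
import cv2
a=cv2.imread("pics/top0.png")[110:300,70:450]
b=cv2.imread("pics/side0.png")[120:370,170:350]
cv2.imwrite("pics/a.png",cv2.resize(a,None,fx=2.1,fy=2.1,interpolation=2))
cv2.imwrite("pics/b.png",cv2.resize(b,None,fx=2.4,fy=2.4,interpolation=2))
```

```text
(no output)
```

View pics/a.png

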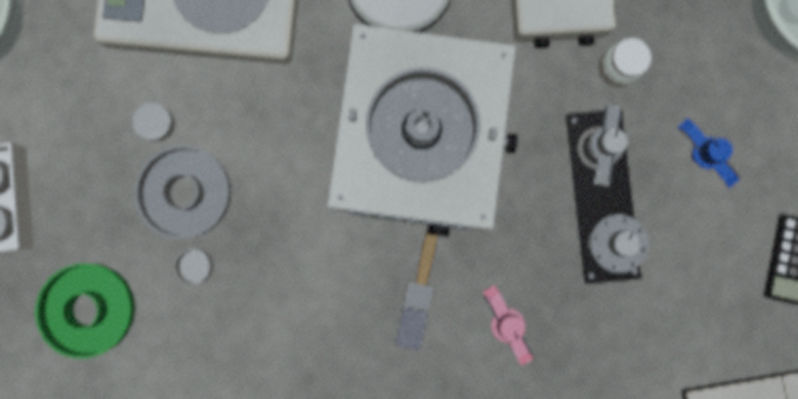

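View pics/b.png

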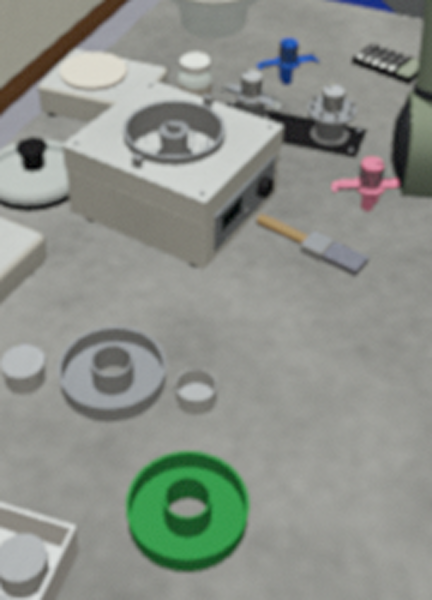

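The top view shows the grey pan at about (158,201), with the green look-alike at (110,257). The mill well is at (271,170), the knife rotor in the far sleeve at (358,178), and the pin rotor in the near sleeve at (366,226). The blue and pink rotors are decoys. Next I'll average frames and zoom in on the keyway and index line.

Run:
```python
from cell import bot
import cv2,numpy as np
A={c:np.mean([bot.camera(c).astype(float) for _ in range(6)],0) for c in("top","side")}
np.savez("avg.npz",**A)
def crop(c,x,y,w,h,s=8):
    im=A[c][y:y+h,x:x+w,::-1]; im=cv2.resize(im,None,fx=s,fy=s,interpolation=cv2.INTER_CUBIC)
    lo,hi=np.percentile(im,[1,99.5]);return np.clip((im-lo)/(hi-lo)*255,0,255).astype(np.uint8)
o=np.vstack([np.hstack([crop("top",253,152,36,36),crop("top",340,152,36,36)]),np.hstack([crop("side",225,163,36,36),crop("side",256,140,36,36)])])
cv2.imwrite("pics/c.png",o)
```

```text
(no output)
```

View pics/c.png

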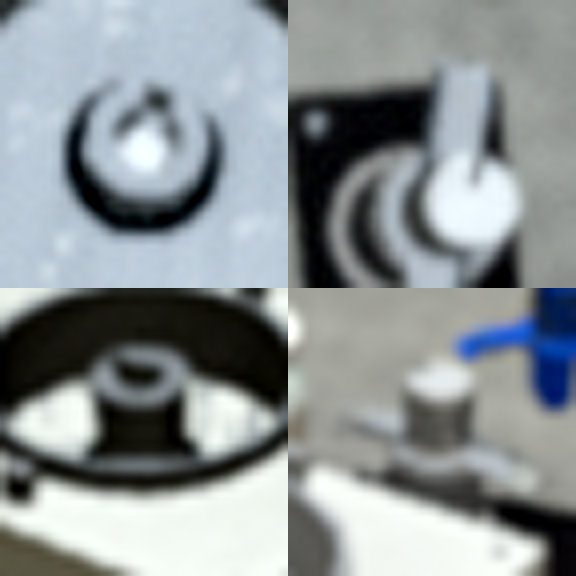

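The hub and its keyway are visible, with the notch pointing up (+x) and slightly right. The knob's index line also points up along the far blade. Now a numeric fit.

```bash
cat > vis.py <<'E'
import numpy as np, cv2
from scipy.optimize import minimize
from scipy.ndimage import map_coordinates
from cell import bot
K={c:bot.calibration(c) for c in("top","side")}
def proj(c,P):
    P=np.atleast_2d(P).astype(float);E=K[c]["extrinsics"]
    q=(P@E[:3,:3].T+E[:3,3])@K[c]["mtx"].T
    return q[:,:2]/q[:,2:]
def ray(c,uv,z):
    E=np.array(K[c]["extrinsics"]);R,t=E[:3,:3],E[:3,3]
    d=R.T@np.linalg.inv(K[c]["mtx"])@np.array([*uv,1.]);o=-R.T@t
    return o+d*(z-o[2])/d[2]
def samp(g,uv): return map_coordinates(g,[uv[:,1],uv[:,0]],order=1,mode="nearest")
T=np.linspace(0,2*np.pi,180,endpoint=False)
def circ(x,y,z,r): return np.c_[x+r*np.cos(T),y+r*np.sin(T),np.full(T.size,z)]
def edge(ims,c,x,y,z,r,d=.002):
    g=ims[c].mean(2)
    return samp(g,proj(c,circ(x,y,z,r+d)))-samp(g,proj(c,circ(x,y,z,r-d)))
def fit(ims,c,xy,z,r,span=.012):
    f=lambda p:-np.mean(np.minimum(np.abs(edge(ims,c,*p,z,r)),40))
    g=np.arange(-span,span+1e-9,.001)
    b=min(((f((xy[0]+a,xy[1]+e)),xy[0]+a,xy[1]+e) for a in g for e in g))
    s=minimize(f,b[1:],method="Nelder-Mead",options=dict(initial_simplex=[b[1:],(b[1]+.001,b[2]),(b[1],b[2]+.001)],xatol=1e-5))
    return np.round(s.x,4),round(-s.fun,1)
E
python3 - <<'E'
from vis import *
A=dict(np.load("avg.npz"))
g0={"panrim":((158,201),.030,.0715),"pancollar_in":((157.7,201),.041,.025),"wellrim_in":((271,170),.160,.074),"hub":((271,170.5),.156,.0225),"knob":((362.5,176.5),.104,.018),"pinknob":((368.5,226),.104,.018)}
for n,(uv,z,r) in g0.items():
    xy=ray("top",uv,z)[:2]; a=fit(A,"top",xy,z,r); b=fit(A,"side",a[0],z,r); print(n,np.round(xy,4),a,b)
E
```

```text
panrim [0.5165 0.332 ] (array([0.5157, 0.3328]), np.float64(15.0)) (array([0.5122, 0.3382]), np.float64(19.8))
pancollar_in [0.5158 0.33  ] (array([0.5162, 0.3363]), np.float64(23.1)) (array([0.5147, 0.3401]), np.float64(26.8))
wellrim_in [ 0.5956 -0.0277] (array([ 0.5988, -0.0272]), np.float64(22.7)) (array([ 0.5972, -0.0235]), np.float64(25.5))
hub [ 0.5947 -0.0278] (array([ 0.5861, -0.0247]), np.float64(25.8)) (array([ 0.5936, -0.0128]), np.float64(17.1))
knob [ 0.5814 -0.3092] (array([ 0.581 , -0.3092]), np.float64(31.3)) (array([ 0.5791, -0.3071]), np.float64(18.3))
pinknob [ 0.4307 -0.3226] (array([ 0.4319, -0.3225]), np.float64(22.2)) (array([ 0.4302, -0.3199]), np.float64(17.8))
```

```bash
cat > h.py <<'E'
import numpy as np
from cell import bot
def q(y): return [0,np.cos(y/2),np.sin(y/2),0]   # tool down, tool x at yaw y; fingers close along y-90deg
def st(s=""): print(s,"t",round(bot.read_clock(),2),"p",np.round(bot.read_position(),4),"F",np.round(bot.read_ft_force(),1),"w",round(bot.read_gripper_width(),3))
E
python3 - <<'E'
from h import *; from vis import *
A=dict(np.load("avg.npz"))
# rotor yaw from blade long sides + hub keyway, top camera
g=A["top"].mean(2)
kx,ky=.581,-.3092
def bl(a,dx,dy):
    u=np.array([np.cos(a),np.sin(a)]);n=np.array([-u[1],u[0]]);s=np.linspace(.026,.056,25);tot=0
    for sg in(1,):
        for e in(1,-1):
            f=lambda w:np.mean(samp(g,proj("top",np.c_[(np.array([kx+dx,ky+dy])+sg*s[:,None]*u+e*w*n),np.full(25,.064)])))
            tot+=f(.009)-f(.013)
    return tot
r=sorted([(bl(np.radians(d),0,dy),d,dy) for d in range(-40,41) for dy in np.arange(-.003,.0031,.001)])[::-1][:4];print("blade",r)
for c,(hx,hy) in{"top":(.5988,-.0272),"side":(.5972,-.0235)}.items():
    gg=A[c].mean(2);an=np.radians(np.arange(-180,180,10))
    for R in(.0145,.017):
        v=samp(gg,proj(c,np.c_[hx+R*np.cos(an),hy+R*np.sin(an),np.full(36,.156)]));print(c,R,v.astype(int).tolist())
X=np.array([.5145,.337])
y=0.58  # about the bearing
for yaw in (y,):
    print(bot.solve_ik([*X,.013],q(yaw)),bot.solve_ik([*X,.013],q(yaw-np.pi/2)))
bot.move_pose([*X,.30],q(y-np.pi/2)); bot.move_pose([*X,.08],q(y-np.pi/2))
print(bot.move_linear([*X,.015],.12,until_force=8)); st()
bot.set_gripper(0.0,25); st()
bot.set_gripper(1.0); 
bot.move_linear([*X,.05],.15);bot.move_linear([*X,.05],.2,rotation=q(y))
print(bot.move_linear([*X,.015],.12,until_force=8))
bot.set_gripper(0.0,50); st()
E
```

```text
blade [(np.float64(64.99480338328891), -8, np.float64(-0.002)), (np.float64(64.94164272415642), -7, np.float64(-0.003)), (np.float64(64.59986746213092), -11, np.float64(0.0)), (np.float64(64.44265265389572), -9, np.float64(-0.001))]
top 0.0145 [134, 134, 133, 131, 130, 131, 129, 127, 125, 124, 122, 121, 122, 120, 111, 95, 86, 87, 101, 116, 120, 121, 122, 125, 124, 127, 128, 130, 132, 133, 135, 135, 135, 135, 136, 135]
top 0.017 [129, 130, 130, 130, 129, 130, 131, 130, 129, 129, 130, 130, 131, 129, 119, 101, 90, 93, 108, 125, 130, 130, 131, 131, 131, 131, 131, 131, 132, 132, 132, 132, 130, 131, 129, 129]
side 0.0145 [146, 150, 151, 153, 152, 147, 140, 133, 127, 125, 124, 123, 119, 113, 106, 104, 115, 129, 143, 152, 157, 156, 155, 150, 148, 147, 143, 140, 138, 138, 139, 141, 143, 145, 147, 145]
side 0.017 [139, 147, 150, 155, 156, 156, 152, 146, 141, 138, 135, 133, 128, 121, 110, 113, 125, 142, 154, 157, 158, 155, 152, 145, 141, 136, 132, 131, 132, 133, 134, 135, 135, 135, 136, 135]
[ 0.45993186  0.62629635 -0.24639488  0.6981051   0.          3.02152451] [ 0.45993186  0.62629635 -0.24639488  0.6981051   0.         -1.69086447]
False
 t 6.28 p [0.5153 0.3374 0.0159] F [ 0.2  0.3 -0.2] w 1.0
 t 7.05 p [0.5145 0.337  0.015 ] F [ 0.2  0.  -0.1] w -0.002Traceback (most recent call last):
  File "<stdin>", line 26, in <module>
cell.PlanningError: the arm cannot follow that straight line within its joint ranges
```

Run:
```python
from h import *; from vis import *
st()
ims={c:np.mean([bot.camera(c).astype(float) for _ in range(2)],0) for c in("top","side")}
b=[cv2.resize(ims[c][y:y+90,x:x+90,::-1],(400,400),interpolation=2) for c,x,y in(("side",170,230),("top",115,155))]
cv2.imwrite("pics/d.png",np.hstack(b))
```

```text
t 8.22 p [0.5152 0.3373 0.0505] F [-0.1 -1.3 -0.1] w 0.996[ WARN:0@0.945] global loadsave.cpp:1063 imwrite_ Unsupported depth image for selected encoder is fallbacked to CV_8U.
```

View pics/d.png

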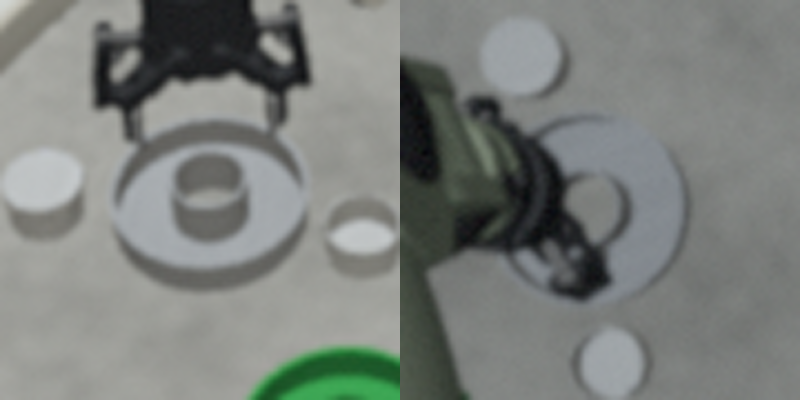

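Run:
```python
from h import *; from vis import *
st(); 
ims={c:np.mean([bot.camera(c).astype(float) for _ in range(2)],0) for c in("top","side")}
for c in K:
    print(c,"tcp",proj(c,[.5152,.3373,.05]),proj(c,[.5152,.3373,.063]),"collar top",proj(c,[.5152,.3373,.041]))
    for z,r in((.041,.025),(.030,.0715)): print(fit(ims,c,(.5145,.337),z,r,.02))
    im=ims[c].astype(np.uint8)[:,:,::-1]; s=4; x,y=(170,230) if c=="side" else (115,155)
    im=cv2.resize(im[y:y+100,x:x+100],None,fx=s,fy=s,interpolation=2)
    for P,col in((circ(.5145,.337,.041,.025),(0,0,255)),(circ(.5145,.337,.030,.0715),(0,255,0)),(circ(.5145,.337,.05,.002),(255,0,0))):
        cv2.polylines(im,[np.int32((proj(c,P)-[x,y]+.5)*s)],True,col,1)
    cv2.imwrite(f"pics/e_{c}.png",im)
cv2.imwrite("pics/e.png",np.hstack([cv2.imread(f"pics/e_{c}.png") for c in K]))
print(np.round(bot.read_tool_rot(),3))
```

```text
t 8.42 p [0.5137 0.3366 0.0489] F [-0.1  1.  -0.6] w 0.998
top tcp [[154.60515282 201.04790992]] [[153.45176359 200.80335702]] collar top [[155.38887515 201.21408243]]
(array([0.5143, 0.3249]), np.float64(23.2))
(array([0.5208, 0.3377]), np.float64(11.5))
side tcp [[216.3642759  267.74195271]] [[216.14678099 264.88652891]] collar top [[216.51328374 269.6982308 ]]
(array([0.5139, 0.3397]), np.float64(27.5))
(array([0.5109, 0.3374]), np.float64(19.4))
[ 0.     0.88  -0.475 -0.   ]
```

View pics/e.png

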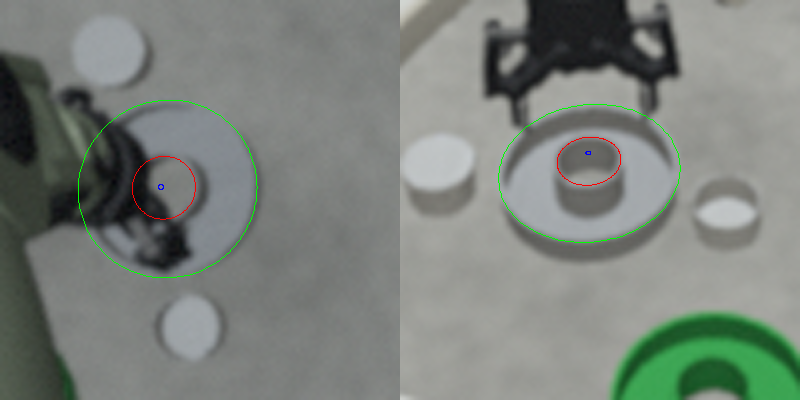

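Run:
```python
from h import *
X=np.array([.5145,.337]);y=.58
print(bot.move_linear([*X,.005],.12,until_force=8)); st()
bot.set_gripper(0.45,25); st("grip1"); print(bot.read_finger_force())
```

```text
False
 t 9.14 p [0.5144 0.3369 0.0049] F [-0.2  0.   0.6] w 1.0
grip1 t 9.54 p [0.5151 0.3373 0.0062] F [-1.5 -0.4  5.8] w 0.627
26.161687932908535
```

Run:
```python
from h import *
X=np.array([.5145,.337]);y=.58
bot.set_gripper(1.0)
bot.move_linear([*X,.045],.2);bot.move_linear([*X,.045],.3,rotation=q(y-np.pi))
bot.move_linear([*X,.008],.15,until_force=8)
bot.set_gripper(0.45,60); st("grip2"); print(bot.read_finger_force())
if bot.read_gripper_width()>.55:
    bot.move_linear([*X,.06],.15); st("lift"); print(bot.read_finger_force())
    bot.move_linear([*X,.26],.25); st("up")
```

```text
grip2 t 12.87 p [0.5156 0.3373 0.0099] F [-2.2 -1.3  7.5] w 0.605
61.08774653635919
lift t 13.37 p [0.5143 0.3369 0.0597] F [-0.  -0.3 -3.9] w 0.603
63.2745929248631
up t 14.32 p [0.5135 0.3365 0.2578] F [-0.2 -0.3 -3.9] w 0.604
```

Run:
```python
from h import *; from vis import *
W=np.array([.598,-.0254]);yaw=.58-np.pi-.6
bot.move_pose([*W,.26],q(yaw)); bot.move_linear([*W,.205],.2); bot.wait(.3);st()
ims={c:np.mean([bot.camera(c).astype(float) for _ in range(3)],0) for c in K}
p=bot.read_position(); zb=p[2]-.0095
for c in K:
    for n,z,r in(("rim",zb+.030,.0715),("rimbase",zb+.001,.070),("collar",zb+.041,.025)): print(c,n,fit(ims,c,p[:2],z,r))
o=[]
for c,x,y in(("top",225,120),("side",190,110)):
    im=cv2.resize(ims[c].astype(np.uint8)[y:y+100,x:x+100,::-1],None,fx=4,fy=4,interpolation=2)
    cv2.polylines(im,[np.int32((proj(c,circ(*p[:2],zb+.03,.0715))-[x,y]+.5)*4)],True,(0,255,0),1)
    cv2.polylines(im,[np.int32((proj(c,circ(*W,.16,.074))-[x,y]+.5)*4)],True,(0,0,255),1); o.append(im)
cv2.imwrite("pics/f.png",np.hstack(o))
```

```text
t 16.43 p [ 0.5988 -0.0254  0.2063] F [ 0.7  0.4 -3.7] w 0.601
top rim (array([ 0.5962, -0.0167]), np.float64(6.9))
top rimbase (array([ 0.6046, -0.0141]), np.float64(6.8))
top collar (array([ 0.6105, -0.0122]), np.float64(1.1))
side rim (array([ 0.5947, -0.0228]), np.float64(18.4))
side rimbase (array([ 0.5991, -0.0254]), np.float64(17.2))
side collar (array([ 0.5951, -0.0163]), np.float64(15.3))
```

View pics/f.png

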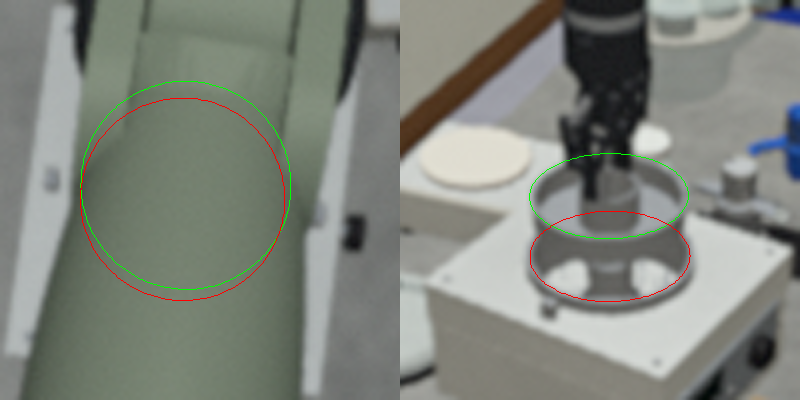

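Run:
```python
from h import *
W=np.array([.599,-.0258])
bot.move_linear([*W,.18],.15)
offs=[(0,0)]+[(.002*np.cos(a),.002*np.sin(a)) for a in np.arange(6)*np.pi/3]+[(.004*np.cos(a),.004*np.sin(a)) for a in np.arange(8)*np.pi/4]
for o in offs:
    T=W+o
    if o!=(0,0): bot.move_linear([*T,.172],.1)
    hit=bot.move_linear([*T,.135],.08,until_force=7); st(f"{np.round(o,4)} {hit}")
    if bot.read_position()[2]<.150: break
    if bot.read_clock()>26: break
```

```text
[0 0] False t 17.76 p [ 0.5991 -0.0265  0.1351] F [ 0.2 -3.2 -6.2] w 0.608
```

Run:
```python
from h import *
W=np.array([.599,-.0265])
h=bot.move_linear([*W,.111],.06,until_force=8); st(h); bot.wait(.2); st()
```

```text
True t 18.14 p [ 0.5993 -0.0268  0.1134] F [ 0.9 -1.9 -3.8] w 0.603
 t 18.34 p [ 0.5985 -0.0272  0.1135] F [ 0.5 -0.9 -4.4] w 0.599
```

Run:
```python
from h import *; from vis import *
W=np.array([.5988,-.0270])
h=bot.move_linear([*W,.108],.03,until_force=9); st(h)
bot.set_gripper(1.0); st("open"); 
bot.move_linear([*W,.25],.2)
R=[.58,-.308]
yaw=np.radians(-9)
print([bot.solve_ik([*R,.07],q(yaw+k*np.pi/2)) for k in(-2,-1,0,1,2)])
print([bot.solve_ik([*W,.17],q(yaw+k*np.pi/2)) for k in(-2,-1,0,1,2)])
bot.move_pose([*R,.25],q(yaw+np.pi/2)); st()
ims={c:np.mean([bot.camera(c).astype(float) for _ in range(3)],0) for c in K}
np.savez("avg2.npz",**ims)
for c,p in(("top",(.5988,-.0272)),("side",(.5972,-.0235))):
    print(c,"well",fit(ims,c,p,.16,.074,.005),"panrim",fit(ims,c,p,.135,.0715,.008),"collar",fit(ims,c,p,.146,.028,.008))
o=[]
for c,x,y in(("top",235,130),("side",200,140)):
    im=cv2.resize(ims[c].astype(np.uint8)[y:y+75,x:x+75,::-1],(400,400),interpolation=2)
    o.append(im)
cv2.imwrite("pics/g.png",np.hstack(o))
```

```text
True t 18.55 p [ 0.5987 -0.0272  0.1131] F [-1.6 -0.2  5.5] w 0.599
open t 18.99 p [ 0.598  -0.0274  0.1115] F [-0.2 -0.5 -0.1] w 1.001
[array([-0.60047616,  0.62941449, -0.06797031,  0.87341153,  0.        ,
       -0.44339653]), array([-0.60047616,  0.62941449, -0.06797031,  0.87341153,  0.        ,
       -2.01419285]), array([-0.60047616,  0.62941449, -0.06797031,  0.87341153,  0.        ,
        2.69819613]), array([-0.60047616,  0.62941449, -0.06797031,  0.87341153,  0.        ,
        1.1273998 ]), array([-0.60047616,  0.62941449, -0.06797031,  0.87341153,  0.        ,
       -0.44339653])]
[array([-0.16815805,  0.44232366, -0.11465392,  1.01381874,  0.        ,
       -0.01107841]), array([-0.16815805,  0.44232366, -0.11465392,  1.01381874,  0.        ,
       -1.58187474]), array([-0.16815805,  0.44232366, -0.11465392,  1.01381874,  0.        ,
        3.13051424]), array([-0.16815805,  0.44232366, -0.11465392,  1.01381874,  0.        ,
        1.55971791]), array([-0.16815805,  0.44232366, -0.11465392,  1.01381874,  0.        ,
       -0.01107841])]
 t 21.0 p [ 0.5798 -0.3071  0.2491] F [ 0.   0.2 -0. ] w 1.002
top well (array([ 0.5995, -0.0272]), np.float64(22.0)) panrim (array([ 0.6077, -0.0329]), np.float64(16.5)) collar (array([ 0.5925, -0.0251]), np.float64(14.0))
side well (array([ 0.5966, -0.0232]), np.float64(22.8)) panrim (array([ 0.608 , -0.0321]), np.float64(18.5)) collar (array([ 0.6022, -0.0348]), np.float64(13.3))
```

View pics/g.png

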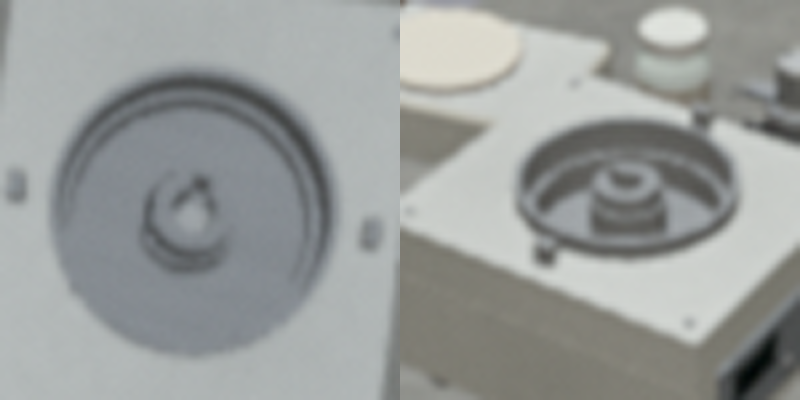

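The pan is nested flat over the hub. Next I'll grip the rotor twice, at 90° to each other, so it's centred in the gripper.

Run:
```python
from h import *
R=[.58,-.308]; d=np.radians
bot.move_linear([*R,.125],.25)
print(bot.move_linear([*R,.065],.12,until_force=6)); st()
bot.set_gripper(.2,25); st("g1"); bot.set_gripper(1.0)
bot.move_linear([*R,.11],.2); bot.move_linear([*R,.11],.3,rotation=q(d(171)))
print(bot.move_linear([*R,.063],.15,until_force=6))
bot.set_gripper(.2,110); st("g2"); print(bot.read_finger_force())
if bot.read_gripper_width()>.3:
    bot.move_linear([*R,.10],.15); st("lift"); bot.move_linear([*R,.20],.25)
    bot.move_linear([*R,.25],.25);st("up")
```

```text
False
 t 22.6 p [ 0.5807 -0.3085  0.0661] F [-0.7 -0.6 -0.5] w 0.997
g1 t 23.12 p [ 0.5805 -0.3082  0.0657] F [1.1 1.1 3.7] w 0.408
False
g2 t 26.77 p [ 0.5807 -0.3088  0.0647] F [-0.8 -0.2  6. ] w 0.377
108.63091707229614
lift t 27.18 p [ 0.5801 -0.308   0.0998] F [ 0.3 -0.5 -4.2] w 0.378
up t 28.07 p [ 0.5798 -0.3079  0.2483] F [-0.5  0.1 -4.5] w 0.372
```

Run:
```python
from h import *
W=np.array([.5988,-.0268]); Q=q(np.radians(163))
bot.move_pose([*W,.26],Q); bot.move_linear([*W,.218],.15); st("above")
offs=[(0,0)]+[(.0013*np.cos(a),.0013*np.sin(a)) for a in np.arange(6)*np.pi/3]+[(.0026*np.cos(a),.0026*np.sin(a)) for a in np.arange(9)*2*np.pi/9]
for o in offs:
    T=W+o
    if o!=(0,0): bot.move_linear([*T,.213],.05)
    h=bot.move_linear([*T,.197],.05,until_force=5); st(f"{np.round(o,4)} {h}")
    if bot.read_position()[2]<.204 or bot.read_clock()>37: break
```

```text
above t 29.6 p [ 0.5985 -0.0279  0.2177] F [-0.3 -0.2 -3.7] w 0.381
[0 0] True t 29.95 p [ 0.5985 -0.0278  0.2029] F [ 0.3 -1.6 -3.7] w 0.374
```

Run:
```python
from h import *
W=np.array([.5986,-.0273])
h=bot.move_linear([*W,.190],.04,until_force=8); st(h); bot.wait(.2); st()
```

```text
False t 30.43 p [ 0.5982 -0.0278  0.1893] F [-0.4 -3.4 -6.5] w 0.375
 t 30.63 p [ 0.5983 -0.0278  0.1898] F [-0.2 -4.7 -5.9] w 0.373
```

Run:
```python
from h import *
W=np.array([.5986,-.0280])
h=bot.move_linear([*W,.176],.04,until_force=10); st(h); bot.wait(.2); st(); print(np.round(bot.read_moment(),2))
```

```text
False t 31.13 p [ 0.5983 -0.0279  0.1754] F [ 0.4 -3.8 -6.1] w 0.378
 t 31.33 p [ 0.5985 -0.0279  0.1758] F [ 0.3 -3.1 -6. ] w 0.374
[-1.13 -0.04 -0.02]
```

Run:
```python
from h import *
W=np.array([.5987,-.0282])
bot.set_gripper(.2,120)
for z in(.170,.167):
    print(bot.move_linear([*W,z],.03)); st(z)
h=bot.move_linear([*W,.155],.02,until_force=20); st(h); bot.wait(.3); st()
print(np.round(bot.read_moment(),2),np.round(bot.read_joint_positions(),3))
```

```text
False
0.17 t 31.9 p [ 0.5992 -0.0281  0.1707] F [ 0.1 -2.7  1.1] w 0.37
False
0.167 t 32.15 p [ 0.5993 -0.0282  0.1677] F [ 0.1 -3.1  4.5] w 0.37
True t 32.51 p [ 0.5997 -0.0284  0.1649] F [-1.8 -0.7  5.5] w 0.372
 t 32.81 p [ 0.5997 -0.0284  0.165 ] F [-0.9 -0.5  5.5] w 0.368
[-0.03  0.25  0.03] [-0.17   0.446 -0.123  1.    -0.001  0.128]
```

Run:
```python
from h import *
p0=bot.read_position()
for k in range(1,9):
    bot.move_linear([.5992,-.0282,.165-.0005*k],.02); bot.wait(.15); st(k)
    if bot.read_ft_force()[2]>20: break
```

```text
1 t 33.21 p [ 0.5996 -0.0282  0.165 ] F [-0.3 -2.6  6.6] w 0.371
2 t 33.61 p [ 0.5996 -0.0282  0.1648] F [-1.2 -3.3  6.7] w 0.373
3 t 34.01 p [ 0.5997 -0.0282  0.1648] F [-1.9 -2.7  8.9] w 0.373
4 t 34.41 p [ 0.5997 -0.0283  0.1648] F [-3.6 -2.6 12.3] w 0.371
5 t 34.81 p [ 0.5998 -0.0283  0.1647] F [-3.9 -2.5 15.8] w 0.369
6 t 35.21 p [ 0.5998 -0.0283  0.1647] F [-5.2 -3.4 17.3] w 0.373
7 t 35.61 p [ 0.5998 -0.0283  0.1647] F [-6.5 -3.3 19.7] w 0.374
8 t 36.01 p [ 0.5999 -0.0283  0.1647] F [-6.  -2.1 22.9] w 0.371
```

Run:
```python
from h import *; from vis import *
ims=np.mean([bot.camera("side").astype(float) for _ in range(6)],0); st()
x,y=195,130
im=cv2.resize(ims[y:y+75,x:x+90,::-1],None,fx=8,fy=8,interpolation=cv2.INTER_CUBIC).clip(0,255).astype(np.uint8)
a=np.radians(-17)  # predicted blade-top outline at home
c=np.array([.5969,-.0234])+[.0,.0];u=np.array([np.cos(a),np.sin(a)]);n=np.array([-u[1],u[0]])
P=np.array([[*(c+s*.06*u+t*.011*n),.164] for s,t in((1,1),(1,-1),(-1,-1),(-1,1))])
cv2.polylines(im,[np.int32((proj("side",P)-[x,y]+.5)*8)],True,(0,255,0),1)
cv2.imwrite("pics/i.png",im)
```

```text
t 36.31 p [ 0.5999 -0.0283  0.1647] F [-7.8 -3.3 22.4] w 0.371
```

View pics/i.png

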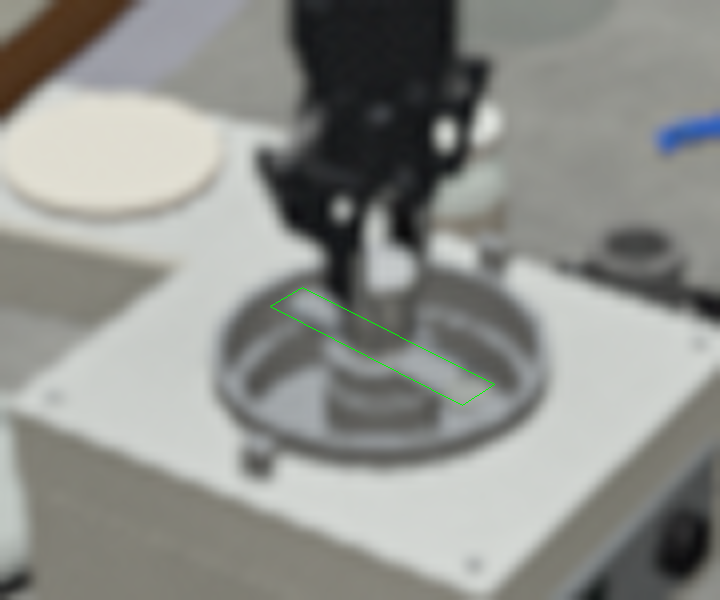

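The blades lie on the outline predicted for home height. The flange sits on the hub and the pan lies flat around it. The arm is pressing with about 22 N against a hard stop, so I'm handing in.

```bash
python3 -c "
from h import *
st(); print(bot.close_job())"
```

```text
t 36.31 p [ 0.5999 -0.0283  0.1647] F [-7.8 -3.3 22.4] w 0.371
the job is handed in; nothing more can be done
None
```

The job is handed in at 36.3 s: the pan lies flat in the mill's well, and the knife rotor is keyed into the hub and pressed home, still gripped and held down with about 22 N; no verdict came back.

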